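# Start the sanitising drawer

### The arm

A 7-joint arm with a two-finger parallel gripper is mounted at the origin on the work surface. World frame = base frame: x ahead of the robot, y to its left, z up, the work surface at z = 0. Lengths are in m, angles in rad, forces in N, time in s.
With the tool pointing down it reaches from about 0.425 to 0.875 m from the base axis. Payload 8.4 kg.
Tool frame: the origin (TCP) lies at the very end of the fingers, on their centre line; the grasp point (between the pads) lies 19 mm behind it (r.grip_depth is the distance from the TCP to the grasp point, in m); y points along the fingers, x is the direction in which the jaws open and shut, and the axes are right-handed (so a half turn about y gives the same grasp; the last joint's range is limited). The gripper opens to 87 mm and grips with 3 to 60 N. Pads are 19 mm wide; open, the fingers measure 117 mm over their backs; the gripper's body (75 mm by 190 mm) begins 51 mm behind the grasp point.
Start: joints at [-1.387, 0.333, 0.04, 1.465, -0.013, 1.343, -0.059], TCP at [0.181, 0.624, 0.223] pointing down, gripper open.
Joint ranges: [-2.58, 2.58], [-0.38, 2.09], [-1.3, 1.39], [0.25, 2.4], [-1.5, 4.64], [0.08, 2.09], [-2.65, 2.65]. Speed limits (rad/s): [2.22, 2.22, 2.79, 2.79, 3.14, 3.14, 3.14].

### API

Orientations are given as a rotation vector (axis times angle).
In Python, from bench import r gives the robot as it stands. The module is installed in compiled form; this text tells all that it offers.
- The arm moves only by the shell command python3 -m pendant 'ROWS'. ROWS is JSON, a list of rows, each a list of 3 entries, a list of its own where there are three numbers: the shift along the tool's x, y, z in m, then the turn, a rotation vector about the tool's x, y, z in degrees, then the closure, from 0 (fully open) to 1 (shut). A call has 1 to 10 rows; each row is the pose to reach, as a shift and turn from the pose commanded when the call began, along the tool's axes at that moment; what a row does not reach only later rows make up. A row lasts 1/12 s, in which the tool goes at most 41.7 mm and 7.16 degrees, less where a joint would pass 70% of its speed; a pose out of reach is approached as far as the arm can. A call with a gripper value outside its range is refused whole. The fingers move at their own pace and stop on an object; the grip force is fixed at half the most. Time passes only in rows, so rows that repeat a pose let the fingers close. It gives the time, the measured TCP pose, the force and the opening at its end, in the units of the state.
- r.state(): the state, without advancing time (a new reading comes with each control period).
- r.camera(name): name is "scene" or "top" or "wrist"; returns the picture (480x640x3 uint8, blue, green, red); there is no depth.
- r.get_calibration(name): a dict with "K" (3x3 intrinsics, pixels), "world_from_camera" (4x4, takes a point from camera to world coordinates). Camera axes: x right, y down, z forward; pixel columns grow to the right and rows downward; lengths in m; the calibration is good to about 2 mm. A picture is of the moment at which its call begins: read the wrist's pose just before it. get_calibration takes no time and is no camera call; for the wrist camera it gives the pose at the moment of the call.
- r.close_job(): hands the job in, once; it reports no verdict.
Trained networks look in the newest picture that a camera, given by its name, has taken for a name from the list of things; names that differ only in an ending like _2 or _b are one class to them, and where a whole thing is asked for, a point or a joint stands for the part that bears it (a point fixed in the world has none). Each returns a list of dicts, best first, with "score" (0 to 1); they miss things now and then, are a little off and sometimes report something else, mostly with a low value. They report only what shows in the picture. A call takes as long as a camera call.
- r.cut_out(camera, name): "mask" (480x640 bool, what is visible of it) and "position" ([row, column] in pixels, amid what is visible of it).
The state is a dict: "clock": time; "q": joint angles; "joint_vel": joint speeds; "effort": joint torques, N m; "tool_pos": TCP position; "eef_rot": TCP orientation; "wrist_force": force on the tool from outside, world axes, zero at the start; "ft_torque": the same for the moment, N m; "gripper_width": opening from 0.0 (shut) to 1.0 (fully open).
Only numpy, scipy, OpenCV 4.12 (cv2) and the standard library are available. Lean on these libraries where they do the work, as an engineer would, in place of code of your own. Each camera call takes 0.05 s, during which the arm holds its last target.

### The job

Set the sanitising drawer going, using only light fingertip pushes and never gripping or lifting anything: push the open top drawer gently home until it is fully shut, without slamming it. Then press the yellow, the blue and the green key on top of the unit, in that order, each lightly until it is well down; they stay down by themselves. Leave the jar, the toothbrush and everything standing around the unit where they are, keep the tweezers and the nipper lying in the drawer, and finish clear of everything.

Things in the scene. Friction and masses are not known exactly. Their poses are not given: they have to be found in the camera images.
- unit: White plastic drawer unit with two grey drawer fronts, fixed: 180 deep (x) by 230 wide (y) by 130 mm high. Origin: centre of its underside. Its front faces its own -x, +z is up; the top surface is at z = 130 mm. It stands at a different place and yaw each time. The lower drawer stays shut and is not used.
- unit_drawer0 (a joint): Opening of the top drawer in m: 0 = fully shut, grows as it slides out along the unit's own -x (limit 0.117); starts 0.06 to 0.09 open. It slides with about 1 N of friction and stays where it is left.
- unit_drawer0_handle (a point): Point on the axis of the black knob in the middle of the top drawer's front, 35 mm out from the front face and 95 mm above the table; it moves with the drawer. The round knob has a head 29 mm in diameter on a thinner stem and ends 43 mm out from the front face (8 mm beyond this point); its axis is the unit's x axis. The drawer's front panel reaches from 67 to 117 mm above the table, 224 mm wide.
- drawer_floor (a point): Centre of the top drawer's inner floor, 75 mm above the table; axes as the unit's; moves with the drawer. Inside, the drawer is 135 (x) by 188 mm (y); the side walls are 33 mm high.
- jar: Closed frosted jar with metal lid, diameter 58, height 52 mm, loose on the rear half of the unit's top. Origin: centre of its underside. Leave alone.
- toothbrush: Blue toothbrush, 165 long, 12 wide, 17 mm high, lying loose across the unit's top behind the keys. Origin: middle of its underside, x along it. Leave alone.
- tweezers: Chrome tweezers, 81 by 19 by 8 mm, lying loose in the top drawer. Origin: middle of the underside, x along them. Must stay in the drawer.
- nipper: Steel cuticle nipper, 87 by 38 by 10 mm, lying loose in the top drawer. Origin: on the underside, 5 mm from the middle, x along it. Must stay in the drawer.
- tumbler: White ceramic tumbler, diameter 72, height 95 mm, loose on the table to the robot's left. Origin: centre of its underside. Leave alone.
- lotion: Orange lotion bottle with white cap, diameter 56, height 140 mm, loose on the table to the robot's right. Origin: centre of its underside. Leave alone.
- cotton_tub: Clear tub with white cap, diameter 84, height 80 mm, loose on the table to the right. Origin: centre of its underside. Leave alone.
- pod_yellow: Round black housing of the yellow key, diameter 38, height 12 mm, fixed on the unit's top near its front; the three keys stand in a row along the unit's y about 65 mm apart and change places from run to run. Origin: centre of its underside, 130 mm above the table.
- key_yellow (a joint): How far the yellow key is pressed in, in m: 0 = up, 0.014 = fully down, moving straight down. It yields at about 3.6 N, needs about 7 N at the bottom, and stays where it is left; it counts as pressed beyond 0.004.
- yellow_top (a point): Centre of the top face of the round yellow key, diameter 30 mm, 160 mm above the table when up; moves down with the key.
- pod_blue: Round black housing of the blue key, diameter 38, height 12 mm, fixed on the unit's top near its front; the three keys stand in a row along the unit's y about 65 mm apart and change places from run to run. Origin: centre of its underside, 130 mm above the table.
- key_blue (a joint): How far the blue key is pressed in, in m: 0 = up, 0.014 = fully down, moving straight down. It yields at about 3.6 N, needs about 7 N at the bottom, and stays where it is left; it counts as pressed beyond 0.004.
- blue_top (a point): Centre of the top face of the round blue key, diameter 30 mm, 160 mm above the table when up; moves down with the key.
- pod_green: Round black housing of the green key, diameter 38, height 12 mm, fixed on the unit's top near its front; the three keys stand in a row along the unit's y about 65 mm apart and change places from run to run. Origin: centre of its underside, 130 mm above the table.
- key_green (a joint): How far the green key is pressed in, in m: 0 = up, 0.014 = fully down, moving straight down. It yields at about 3.6 N, needs about 7 N at the bottom, and stays where it is left; it counts as pressed beyond 0.004.
- green_top (a point): Centre of the top face of the round green key, diameter 30 mm, 160 mm above the table when up; moves down with the key.

How it is judged:
By the outcome, as a careful person would: the job done as asked, in the order asked, and still so for the second after the job is handed in, with the robot touching nothing.
It also fails if it takes over 51 s, if anything falls off the work surface, if the arm or the gripper's body presses on something with over 40 N, if the wrist force passes 120 N, or if a joint passes its speed limit or range.

## Working session

There is one attempt and no reset: what is moved stays moved. The work goes in short steps, Python scripts to look and compute and a shell command to move; the robot and the scene stay as the last step left them, time stands still between calls to the robot, and variables do not carry over. Pictures are saved under pics/ and viewed, and the job is handed in when it is done.

```bash
mkdir -p pics; ls
python3 - <<'E'
from bench import r
import cv2
s=r.state(); print(s)
for n in("scene","top","wrist"):
    im=r.camera(n); cv2.imwrite(f"pics/a_{n}.png",im)
    c=r.get_calibration(n); print(n,c["K"],c["world_from_camera"])
    if n!="wrist":
        for t in("unit","pod_yellow","pod_blue","pod_green","yellow_top","blue_top","green_top","unit_drawer0_handle","jar","lotion","tumbler","cotton_tub"):
            d=r.cut_out(n,t); print(t,[(round(float(x["score"]),2),[round(float(v)) for v in x["position"]],int(x["mask"].sum())) for x in d[:2]])
print(r.state()["clock"])
E
```

```text
pics
{'clock': 0.0, 'q': array([-1.38721223,  0.33393498,  0.03988798,  1.46628221, -0.01339899,
        1.34330995, -0.05849737]), 'joint_vel': array([-0.00200428,  0.00169723, -0.00013401,  0.00032349, -0.00083957,
       -0.00086285,  0.00042894]), 'effort': array([-5.24419993e-04, -6.56355429e+01,  1.33489598e+00, -4.03803456e+01,
       -5.98222925e-02,  4.48693126e-02,  1.40524680e-04]), 'tool_pos': array([0.18127373, 0.62371152, 0.22163857]), 'eef_rot': array([-1.33093874, -0.9974952 ,  0.99958916]), 'wrist_force': array([-1.00357003e-01,  8.98486226e-01,  6.84227280e-04]), 'ft_torque': array([ 0.02379988, -0.04312208,  0.00089075]), 'gripper_width': 0.9986243039132747}
scene [[516.06299916   0.         323.9097676 ]
 [  0.         516.06299916 236.59653551]
 [  0.           0.           1.        ]] [[ 0.2252959   0.79527874 -0.56282634  1.24523115]
 [ 0.97422662 -0.19049792  0.1208016  -0.15355004]
 [-0.01114631 -0.57553651 -0.81770012  1.08724439]
 [ 0.          0.          0.          1.        ]]
unit [(0.63, [268, 386], 10296), (0.28, [272, 424], 866)]
pod_yellow [(0.68,
[... 1143 characters left out ...]
[(0.62, [213, 250], 147), (0.47, [224, 300], 127)]
green_top [(0.64, [213, 248], 155)]
unit_drawer0_handle [(0.74, [254, 266], 3346)]
jar [(0.77, [168, 259], 627)]
lotion [(0.7, [221, 282], 8877), (0.59, [306, 525], 784)]
tumbler [(0.74, [290, 164], 926)]
cotton_tub [(0.57, [233, 493], 1204)]
wrist [[401.64987145   0.         317.30991088]
 [  0.         401.64987145 233.23033818]
 [  0.           0.           1.        ]] [[ 2.76761941e-01  9.17934578e-01  2.84251539e-01  1.03143841e-01]
 [ 9.60938481e-01 -2.64298138e-01 -8.21202217e-02  6.46742054e-01]
 [-2.53838578e-04  2.95875994e-01 -9.55226325e-01  3.83698514e-01]
 [ 0.00000000e+00  0.00000000e+00  0.00000000e+00  1.00000000e+00]]
1.35
```

View pics/a_scene.png

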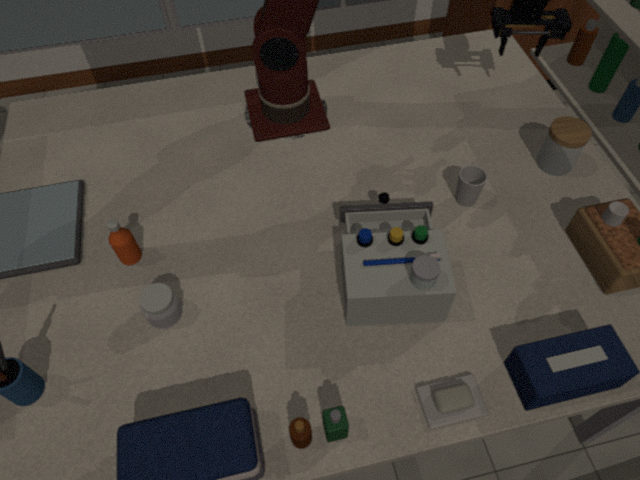

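View pics/a_top.png

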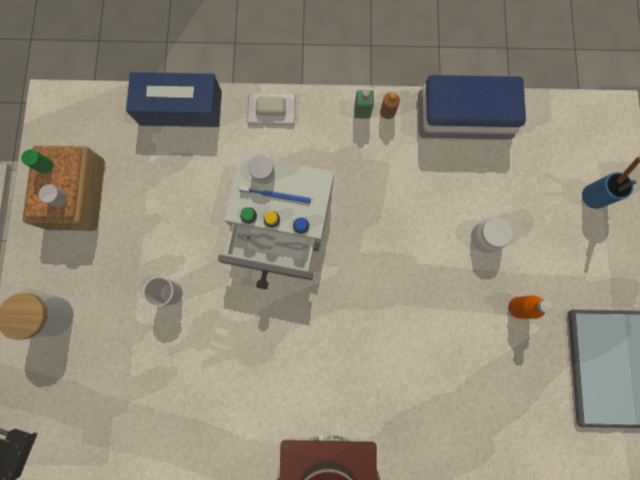

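```bash
cat > h.py <<'E'
import numpy as np
from scipy.spatial.transform import Rotation as R
def ray(c,row,col,z):
    K=c["K"];T=c["world_from_camera"]
    d=T[:3,:3]@np.linalg.solve(K,[col,row,1.0]);o=T[:3,3]
    return o+d*(z-o[2])/d[2]
def proj(c,p):
    T=np.linalg.inv(c["world_from_camera"]);q=c["K"]@(T[:3,:3]@np.asarray(p)+T[:3,3]);return q[:2]/q[2]
E
python3 - <<'E'
from bench import r
from h import *
print(R.from_rotvec(r.state()["eef_rot"]).as_matrix().round(3))
c=r.get_calibration("scene");
for n,p in dict(y=(233,397),b=(236,362),g=(231,421)).items(): print(n,ray(c,*p,.157))
c=r.get_calibration("top");
for n,p in dict(y=(216,272),b=(224,300),g=(213,248)).items(): print(n,ray(c,*p,.16))
E
```

```text
[[ 0.279 -0.    -0.96 ]
 [ 0.96  -0.     0.279]
 [-0.    -1.     0.   ]]
y [0.63311456 0.14324235 0.157     ]
b [0.62293177 0.06589024 0.157     ]
g [0.64028261 0.19651691 0.157     ]
y [0.63321891 0.13884602 0.16      ]
b [0.61584957 0.07486849 0.16      ]
g [0.63919794 0.19357014 0.16      ]
```

The scene picture shows the unit at about (400,270), with the keys left to right blue (362,236), yellow (397,233), green (421,231) and the knob at (384,198). The top picture agrees, mirrored: green (248,213), yellow (272,216), blue (300,224). Next I'll refine these positions and the unit's yaw.

```bash
cat > meas.py <<'E'
from h import *
from bench import r
import cv2
from scipy.optimize import least_squares
a={n:cv2.imread(f"pics/a_{n}.png") for n in("scene","top")}
C={n:r.get_calibration(n) for n in a}
boxes={"scene":{"b":(350,222,378,250),"y":(386,222,408,248),"g":(410,222,432,248)},"top":{"g":(236,203,260,226),"y":(260,208,283,230),"b":(288,214,312,236)}}
hue={"y":(18,32),"b":(105,130),"g":(45,85)}
cen={}
for n in a:
    hsv=cv2.cvtColor(a[n],cv2.COLOR_BGR2HSV)
    for k,(x0,y0,x1,y1) in boxes[n].items():
        s=hsv[y0:y1,x0:x1]; m=((s[...,0]>=hue[k][0])&(s[...,0]<=hue[k][1])&(s[...,1]>110)&(s[...,2]>40)).astype(np.uint8)
        nn,l,st,ce=cv2.connectedComponentsWithStats(m); i=1+np.argmax(st[1:,4])
        cen[n,k]=ce[i]+[x0,y0]; print(n,k,cen[n,k].round(1),st[i])
def model(c,p):  # silhouette centroid of key cylinder r15, z .142-.160
    t=np.linspace(0,2*np.pi,40)
    P=[proj(c,[p[0]+.015*np.cos(u),p[1]+.015*np.sin(u),z]) for u in t for z in(.143,.160)]
    h=cv2.convexHull(np.float32(P)); M=cv2.moments(h); return np.array([M["m10"],M["m01"]])/M["m00"],M["m00"]
for k in "ybg":
    for sel in(("scene",),("top",),("scene","top")):
        s=least_squares(lambda p:np.concatenate([model(C[n],p)[0]-cen[n,k] for n in sel]),[.63,.14],diff_step=1e-4)
        print(k,sel,s.x.round(4),s.fun.round(2),[round(float(model(C[n],s.x)[1])) for n in sel])
E
python3 meas.py
python3 - <<'E'
import cv2
t=cv2.imread("pics/a_top.png")[150:300,200:350];cv2.imwrite("pics/b_top.png",cv2.resize(t,(600,600),interpolation=3))
t=cv2.imread("pics/a_scene.png")[180:330,330:480];cv2.imwrite("pics/b_scene.png",cv2.resize(t,(600,600),interpolation=3))
E
```

```text
scene b [364.7 235.4] [  9   7  13  14 153]
scene y [395.9 234.3] [  3   5  14  16 177]
scene g [420.6 232.4] [  5   4  12  14 143]
top g [246.7 213.3] [  5   5  12  12 116]
top y [270.7 217.7] [  4   3  14  14 155]
top b [300.3 223.8] [  6   4  13  13 126]
y ('scene',) [0.6324 0.1415] [-0.  0.] [178]
y ('top',) [0.631  0.1426] [0. 0.] [156]
y ('scene', 'top') [0.6316 0.1421] [ 0.16 -0.35  0.23 -0.23] [178, 156]
b ('scene',) [0.6191 0.0734] [ 0. -0.] [177]
b ('top',) [0.6181 0.0746] [0. 0.] [153]
b ('scene', 'top') [0.6185 0.074 ] [ 0.19 -0.28  0.25 -0.17] [177, 153]
g ('scene',) [0.6402 0.1963] [-0. -0.] [179]
g ('top',) [0.6402 0.1978] [ 0. -0.] [159]
g ('scene', 'top') [0.6401 0.1971] [ 0.3  -0.09  0.31  0.05] [179, 159]
```

View pics/b_top.png

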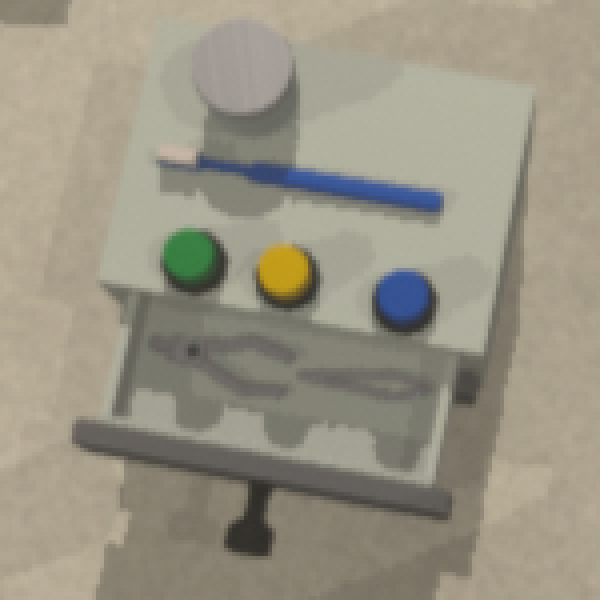

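View pics/b_scene.png

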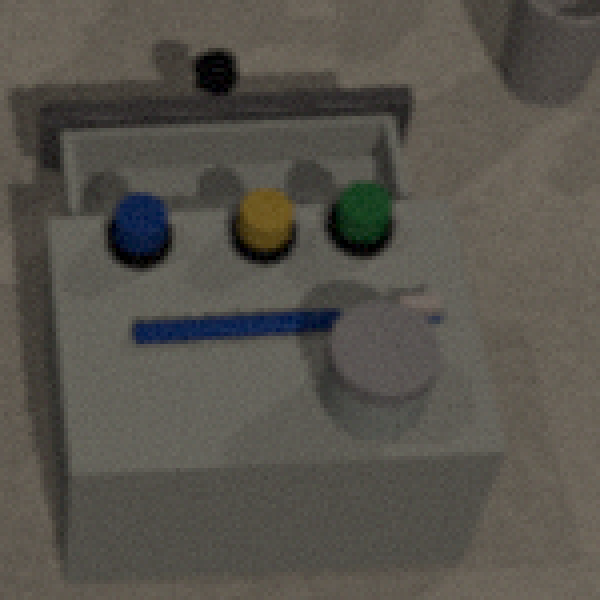

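The zoomed crops show green, yellow and blue at zoomed-top (192,258), (285,272) and (404,297). The knob head's outer edge is near (248,553) there. The tweezers and nipper lie low in the drawer.

Run:
```python
from h import *
from bench import r
from scipy.optimize import least_squares
C={n:r.get_calibration(n) for n in("scene","top")}
T=C["top"];S=C["scene"]
tp=lambda x,y:(y/4+150,x/4+200)
sp=lambda x,y:(y/4+180,x/4+330)
print("panel outer-top edge L,R",ray(T,*tp(78,428),.117),ray(T,*tp(450,497),.117))
print("panel bottom front L,R",ray(T,*tp(75,445),.11),ray(T,*tp(450,515),.11))
print("top front edge L,R",ray(T,*tp(103,285),.13),ray(T,*tp(487,352),.13), "rear",ray(T,*tp(160,22),.13),ray(T,*tp(533,90),.13))
L=ray(T,*tp(103,285),.13);Rr=ray(T,*tp(487,352),.13);d=L-Rr;print("yaw front",-np.degrees(np.arctan2(d[0],d[1])),np.linalg.norm(d))
u=np.array([np.cos(np.radians(-9.95)),np.sin(np.radians(-9.95)),0]);v=np.array([-u[1],u[0],0])
# knob end head: cylinder r14.5, from e to e-? center fit
ob=[proj(T,[0,0,0])]
def f(p):
    q=np.array([p[0],p[1],.095])
    return np.concatenate([proj(S,q)-np.array([383.75,198]),proj(T,q)-np.array([262,285])])
s=least_squares(f,[.5,.15]);print("knob",s.x,s.fun)
k=np.array([*s.x,.095])
for n,p in dict(y=[.6316,.1421],b=[.6185,.074],g=[.6401,.1971],knob=s.x,front=(L+Rr)[:2]/2).items(): print(n,np.dot(u[:2],p).round(4),np.dot(v[:2],p).round(4))
```

```text
panel outer-top edge L,R [0.54298459 0.26239317 0.117     ] [0.50665342 0.04505409 0.117     ]
panel bottom front L,R [0.53384148 0.26519682 0.11      ] [0.49683448 0.04497341 0.11      ]
top front edge L,R [0.62552019 0.24968938 0.13      ] [0.58991437 0.02515195 0.13      ] rear [0.78708629 0.22455623 0.13      ] [7.48773252e-01 5.87679949e-04 1.30000000e-01]
yaw front -9.01059844880751 0.2273429840858302
knob [0.48184894 0.16376274] [-0.05603445 -0.32019065  0.00838961 -0.2431872 ]
y 0.5975 0.2491
b 0.5964 0.1798
g 0.5964 0.3047
knob 0.4463 0.2446
front 0.5748 0.2404
```

```bash
python3 -m pendant '[[[-0.012,0,-0.012],[0,-1,0],1],[[-0.036,0,-0.036],[0,-2,0],1],[[-0.062,0,-0.063],[0,-3,0],1],[[-0.088,0,-0.089],[0,-4,0],1],[[-0.114,0,-0.115],[0,-5,0],1],[[-0.14,0,-0.141],[0,-6,0],1],[[-0.166,0,-0.168],[0,-6.7,0],1],[[-0.192,0,-0.194],[0,-6.7,0],1],[[-0.218,0,-0.22],[0,-6.7,0],1],[[-0.244,0,-0.246],[0,-6.7,0],1]]'
python3 - <<'E'
from bench import r
from h import *
s=r.state();M=R.from_rotvec(s["eef_rot"]).as_matrix();print(M.round(3));print(s["tool_pos"],M.T@(np.array([.4325,.172,.222])-s["tool_pos"]),s["wrist_force"])
E
```

```text
clock: 2.18
tool_pos: [0.3501, 0.3195, 0.2228]
eef_rot: [-1.283, -1.087, 1.085]
wrist_force: [1.2, -0.5, 0.9]
gripper_width: 0.327
[[ 0.165  0.    -0.986]
 [ 0.986  0.001  0.165]
 [ 0.001 -1.    -0.   ]]
[0.35012419 0.31951892 0.22281271] [-0.13188805  0.00072534 -0.10560912] [ 1.165171   -0.52383915  0.85924832]
```

```bash
python3 -m pendant '[[[-0.028,0,-0.022],[0,0,0],1],[[-0.056,0,-0.044],[0,0,0],1],[[-0.084,0,-0.066],[0,0,0],1],[[-0.11,0.01,-0.088],[0,0,0],1],[[-0.125,0.03,-0.1],[0,0,0],1],[[-0.132,0.055,-0.106],[0,0,0],1],[[-0.132,0.08,-0.106],[0,0,0],1],[[-0.132,0.1,-0.106],[0,0,0],1],[[-0.132,0.1,-0.106],[0,0,0],1]]'
python3 - <<'E'
from bench import r
from h import *
import cv2
s=r.state();print(s["tool_pos"],s["gripper_width"],s["wrist_force"])
c=r.get_calibration("wrist")
for n in("wrist","scene"): cv2.imwrite(f"pics/c_{n}.png",r.camera(n))
E
```

```text
clock: 2.93
tool_pos: [0.4302, 0.1721, 0.1193]
eef_rot: [-1.283, -1.081, 1.09]
wrist_force: [-0.6, 0.3, -0.5]
gripper_width: 0.005
[0.43020343 0.17211378 0.11927199] 0.005262987877462824 [-0.60656192  0.33025318 -0.48003158]
```

View pics/c_wrist.png

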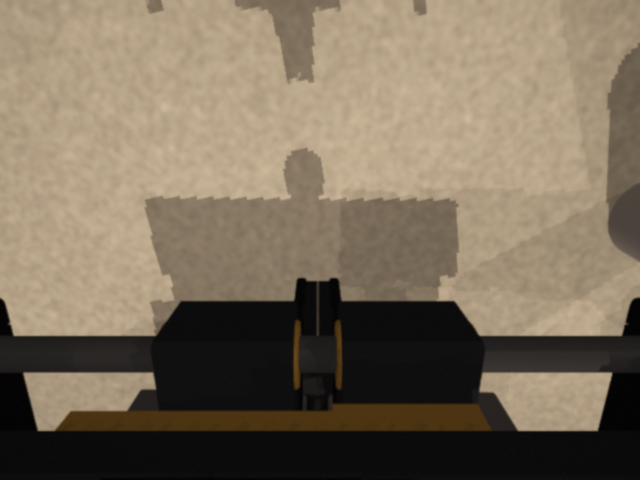

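View pics/c_scene.png

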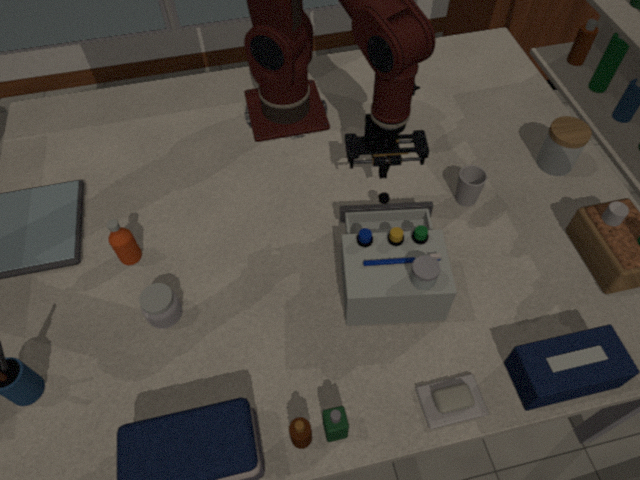

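The fingertip is at (383,172) in the scene picture and lines up with the knob at (384,198). The gripper's long side lies across, clear of the unit. I'll descend and approach the knob.

```bash
python3 -m pendant '[[[0,0.012,0],[0,0,0],1],[[0,0.024,-0.003],[0,0,0],1],[[0,0.03,-0.008],[0,0,0],1],[[0,0.03,-0.013],[0,0,0],1],[[0,0.03,-0.018],[0,0,0],1],[[0,0.03,-0.021],[0,0,0],1],[[0,0.03,-0.024],[0,0,0],1],[[0,0.03,-0.027],[0,0,0],1],[[0,0.03,-0.03],[0,0,0],1]]'; python3 -m pendant '[[[0,0,-0.003],[0,0,0],1],[[0,0,-0.006],[0,0,0],1],[[0,0,-0.009],[0,0,0],1],[[0,0,-0.012],[0,0,0],1],[[0,0,-0.015],[0,0,0],1]]'
python3 - <<'E'
from bench import r
import cv2
cv2.imwrite("pics/d_scene.png",cv2.resize(r.camera("scene")[120:300,300:480],(600,600),interpolation=3))
E
```

```text
clock: 3.78
tool_pos: [0.4623, 0.1686, 0.0929]
eef_rot: [-1.283, -1.086, 1.086]
wrist_force: [0.3, 0.3, 0.7]
gripper_width: 0.006
clock: 4.2
tool_pos: [0.4769, 0.166, 0.0925]
eef_rot: [-1.283, -1.086, 1.086]
wrist_force: [-2.1, 0.6, 1.0]
gripper_width: 0.001
```

View pics/d_scene.png

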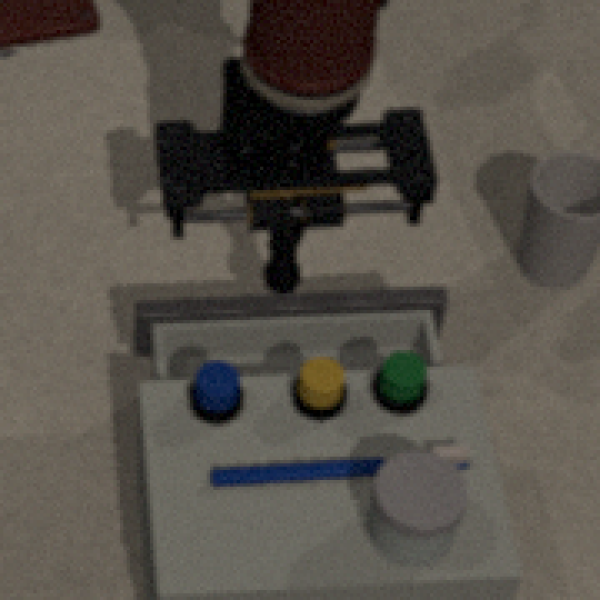

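Contact on the knob's end at about 2 N, with the fingertip over the knob at (283,275). Now I'll push slowly.

```bash
python3 -m pendant '[[[0,0,-0.003],[0,0,0],1],[[0,0,-0.006],[0,0,0],1],[[0,0,-0.009],[0,0,0],1],[[0,0,-0.012],[0,0,0],1],[[0,0,-0.015],[0,0,0],1],[[0,0,-0.018],[0,0,0],1],[[0,0,-0.021],[0,0,0],1],[[0,0,-0.024],[0,0,0],1],[[0,0,-0.027],[0,0,0],1],[[0,0,-0.03],[0,0,0],1]]'; python3 -m pendant '[[[0,0,-0.003],[0,0,0],1],[[0,0,-0.006],[0,0,0],1],[[0,0,-0.009],[0,0,0],1],[[0,0,-0.012],[0,0,0],1],[[0,0,-0.015],[0,0,0],1],[[0,0,-0.018],[0,0,0],1],[[0,0,-0.02],[0,0,0],1]]'
python3 - <<'E'
from bench import r
import cv2
cv2.imwrite("pics/e_scene.png",cv2.resize(r.camera("scene")[120:300,300:480],(600,600),interpolation=3))
cv2.imwrite("pics/e_top.png",cv2.resize(r.camera("top")[150:300,200:350],(600,600),interpolation=3))
E
```

```text
clock: 5.08
tool_pos: [0.5065, 0.161, 0.0925]
eef_rot: [-1.283, -1.086, 1.086]
wrist_force: [-1.3, -0.8, 0.1]
gripper_width: 0.007
clock: 5.67
tool_pos: [0.5264, 0.1578, 0.0926]
eef_rot: [-1.283, -1.086, 1.086]
wrist_force: [-1.3, -0.4, 0.3]
gripper_width: 0.006
```

View pics/e_scene.png

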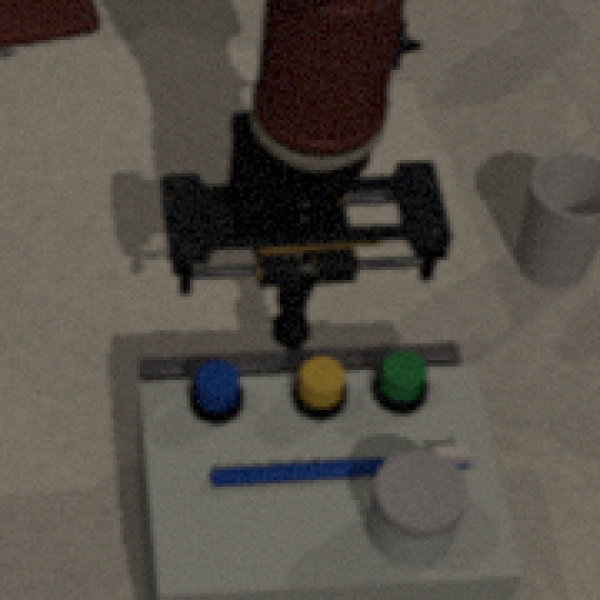

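View pics/e_top.png

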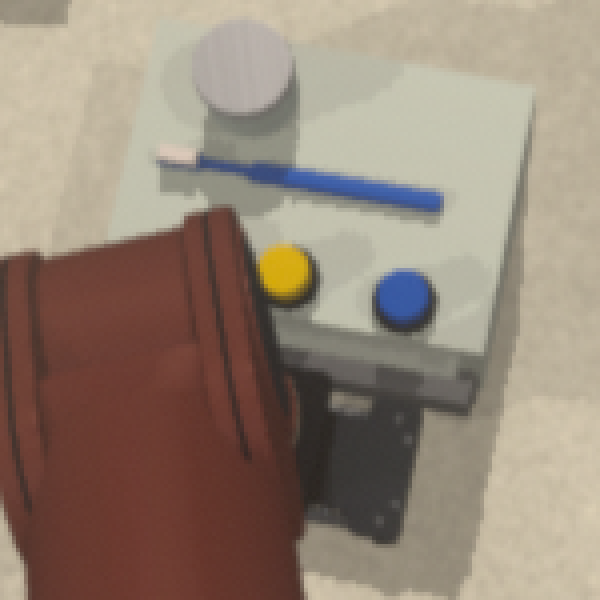

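The panel is now close to the unit's front, with perhaps 10–15 mm left. I'll go slower from here.

```bash
python3 -m pendant '[[[0,0,-0.0015],[0,0,0],1],[[0,0,-0.003],[0,0,0],1],[[0,0,-0.0045],[0,0,0],1],[[0,0,-0.006],[0,0,0],1]]'; python3 -m pendant '[[[0,0,-0.001],[0,0,0],1],[[0,0,-0.002],[0,0,0],1],[[0,0,-0.003],[0,0,0],1],[[0,0,-0.004],[0,0,0],1]]'
```

```text
clock: 6.1
tool_pos: [0.532, 0.157, 0.0927]
eef_rot: [-1.283, -1.086, 1.086]
wrist_force: [-1.3, 0.8, -0.2]
gripper_width: 0.004
clock: 6.43
tool_pos: [0.5359, 0.1562, 0.0926]
eef_rot: [-1.283, -1.086, 1.086]
wrist_force: [-1.0, 0.1, 1.9]
gripper_width: 0.005
```

```bash
python3 -m pendant '[[[0,0,-0.001],[0,0,0],1],[[0,0,-0.002],[0,0,0],1],[[0,0,-0.003],[0,0,0],1]]'
python3 - <<'E'
from bench import r
import cv2
cv2.imwrite("pics/f_top.png",cv2.resize(r.camera("top")[150:300,200:350],(600,600),interpolation=3))
E
```

```text
clock: 6.68
tool_pos: [0.5389, 0.1557, 0.0926]
eef_rot: [-1.283, -1.086, 1.086]
wrist_force: [-0.8, 0.2, 0.4]
gripper_width: 0.001
```

View pics/f_top.png

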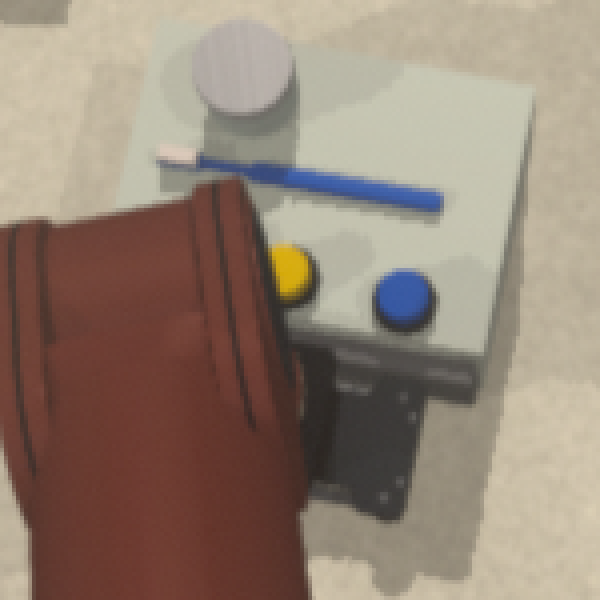

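Only a sliver of gap remains at about (420,355). I'll continue at 1 mm per row until the force shows the stop.

```bash
python3 -m pendant '[[[0,0,-0.001],[0,0,0],1],[[0,0,-0.002],[0,0,0],1]]'; python3 -m pendant '[[[0,0,-0.001],[0,0,0],1],[[0,0,-0.002],[0,0,0],1]]'
```

```text
clock: 6.9
tool_pos: [0.5408, 0.1553, 0.0925]
eef_rot: [-1.283, -1.086, 1.086]
wrist_force: [-0.5, 0.5, 1.0]
gripper_width: 0.009
clock: 7.07
tool_pos: [0.5414, 0.1552, 0.0924]
eef_rot: [-1.281, -1.084, 1.088]
wrist_force: [-10.4, 0.4, 7.7]
gripper_width: 0.009
```

```bash
python3 -m pendant '[[[0,0,0],[0,0,0],1],[[0,0,0],[0,0,0],1]]'; python3 -m pendant '[[[0,0,0.004],[0,0,0],1],[[0,0,0.012],[0,0,0],1],[[0,0,0.025],[0,0,0],1],[[0,-0.01,0.035],[0,0,0],1],[[0,-0.03,0.04],[0,0,0],1],[[0,-0.06,0.04],[0,0,0],1],[[0,-0.09,0.04],[0,0,0],1],[[0,-0.11,0.04],[0,0,0],1]]'
python3 - <<'E'
from bench import r
import cv2
cv2.imwrite("pics/g_scene.png",cv2.resize(r.camera("scene")[120:300,300:480],(600,600),interpolation=3))
cv2.imwrite("pics/g_top.png",cv2.resize(r.camera("top")[150:300,200:350],(600,600),interpolation=3))
E
```

```text
clock: 7.23
tool_pos: [0.5414, 0.1552, 0.0924]
eef_rot: [-1.281, -1.084, 1.088]
wrist_force: [-7.2, 0.1, 5.2]
gripper_width: 0.006
clock: 7.9
tool_pos: [0.5037, 0.1617, 0.2053]
eef_rot: [-1.284, -1.088, 1.084]
wrist_force: [1.2, 1.0, 0.2]
gripper_width: 0.005
```

View pics/g_scene.png

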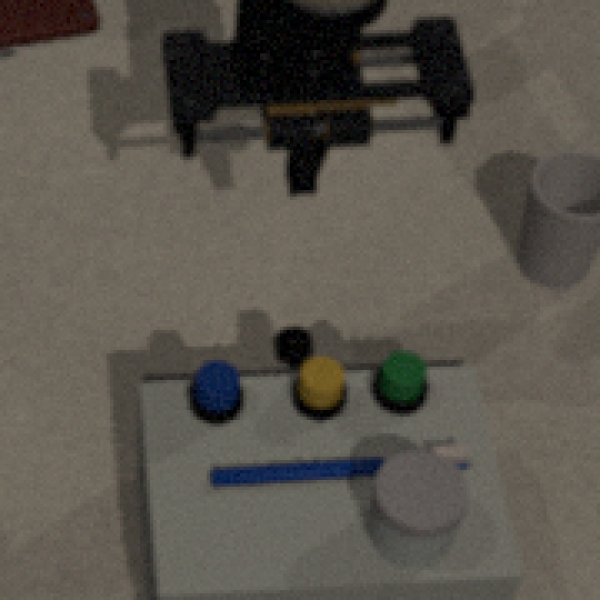

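View pics/g_top.png

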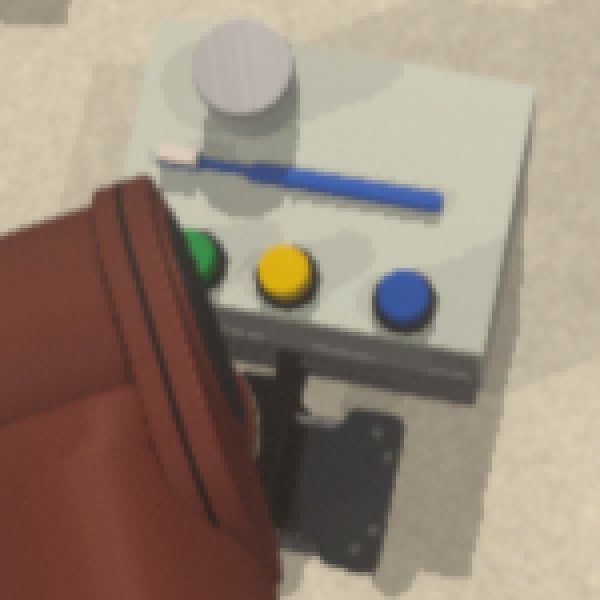

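The drawer is shut: the knob is at (293,343) and the panel is under the roof's edge. The stop showed as a 10 N rise with no further travel. Now I'll move above yellow.

```bash
python3 -m pendant '[[[0,0,-0.01],[0,0,0],1],[[0,0,-0.035],[0,0,0],1],[[0.001,0,-0.065],[0,0,0],1],[[0.002,0,-0.095],[0,0,0],1],[[0.002,0,-0.118],[0,0,0],1],[[0.002,0.01,-0.129],[0,0,0],1],[[0.002,0.025,-0.129],[0,0,0],1],[[0.002,0.03,-0.129],[0,0,0],1],[[0.002,0.03,-0.129],[0,0,0],1]]'
python3 - <<'E'
from bench import r
import cv2
cv2.imwrite("pics/h_scene.png",cv2.resize(r.camera("scene")[120:300,300:480],(600,600),interpolation=3))
E
```

```text
clock: 8.75
tool_pos: [0.6296, 0.1416, 0.1694]
eef_rot: [-1.282, -1.082, 1.09]
wrist_force: [-0.2, 0.1, -0.4]
gripper_width: 0.006
```

View pics/h_scene.png

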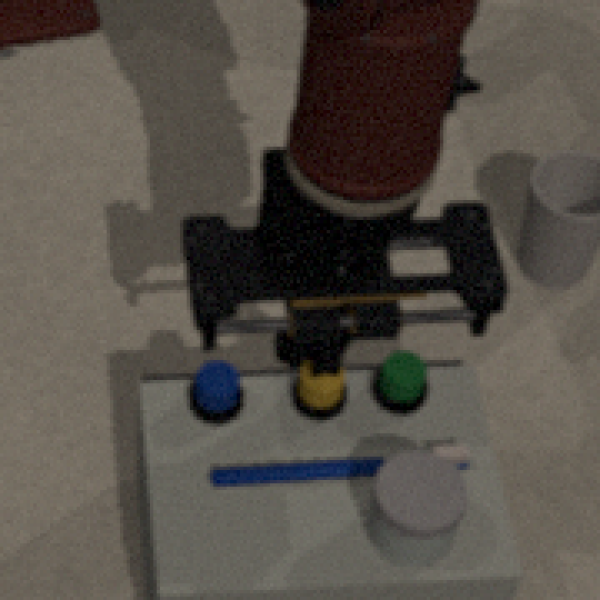

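The fingertip at (322,365) is over the yellow key at (321,385). I'll press it in small steps.

```bash
python3 -m pendant '[[[0,0.002,-0.001],[0,0,0],1],[[0,0.004,-0.001],[0,0,0],1],[[0,0.006,-0.001],[0,0,0],1],[[0,0.008,-0.001],[0,0,0],1],[[0,0.01,-0.001],[0,0,0],1]]';python3 -m pendant '[[[0,0.001,0],[0,0,0],1],[[0,0.002,0],[0,0,0],1],[[0,0.003,0],[0,0,0],1],[[0,0.004,0],[0,0,0],1]]'
```

```text
clock: 9.22
tool_pos: [0.6318, 0.1422, 0.1627]
eef_rot: [-1.283, -1.087, 1.086]
wrist_force: [0.1, 0.1, -0.3]
gripper_width: 0.009
clock: 9.55
tool_pos: [0.6318, 0.1421, 0.1589]
eef_rot: [-1.283, -1.086, 1.086]
wrist_force: [-0.8, -0.2, 4.0]
gripper_width: 0.004
```

```bash
python3 -m pendant '[[[0,0.0015,0],[0,0,0],1],[[0,0.003,0],[0,0,0],1],[[0,0.0045,0],[0,0,0],1],[[0,0.006,0],[0,0,0],1],[[0,0.0075,0],[0,0,0],1],[[0,0.009,0],[0,0,0],1],[[0,0.0105,0],[0,0,0],1],[[0,0.0105,0],[0,0,0],1]]'
```

```text
clock: 10.22
tool_pos: [0.6318, 0.1422, 0.1479]
eef_rot: [-1.283, -1.086, 1.086]
wrist_force: [-1.4, -0.6, 3.3]
gripper_width: 0.003
```

Yellow is about 11 mm down. I'll lift and move over blue.

```bash
python3 -m pendant '[[[0,-0.004,0],[0,0,0],1],[[0,-0.015,0],[0,0,0],1],[[0,-0.028,0],[0,0,0],1],[[-0.015,-0.034,0.001],[0,0,0],1],[[-0.04,-0.034,0.002],[0,0,0],1],[[-0.06,-0.034,0.002],[0,0,0],1],[[-0.069,-0.03,0.002],[0,0,0],1],[[-0.069,-0.022,0.002],[0,0,0],1],[[-0.069,-0.017,0.002],[0,0,0],1],[[-0.069,-0.017,0.002],[0,0,0],1]]'
python3 - <<'E'
from bench import r
import cv2
cv2.imwrite("pics/i_scene.png",cv2.resize(r.camera("scene")[120:300,300:480],(600,600),interpolation=3))
E
```

```text
clock: 11.05
tool_pos: [0.6177, 0.076, 0.1633]
eef_rot: [-1.281, -1.086, 1.088]
wrist_force: [-1.3, 0.6, 0.2]
gripper_width: 0.004
```

View pics/i_scene.png

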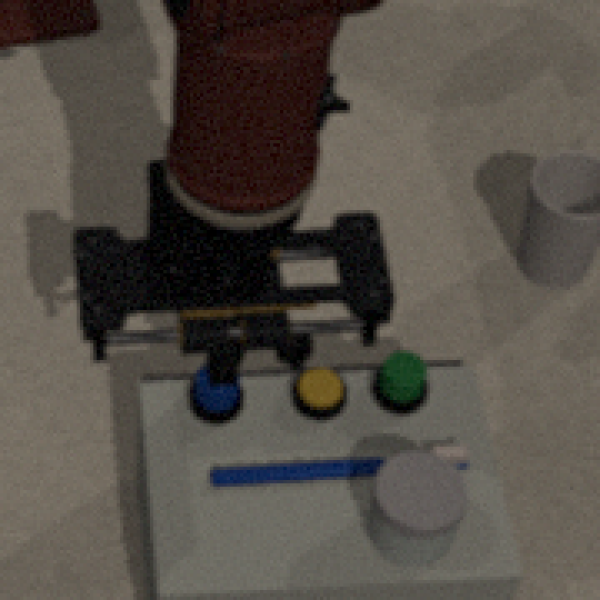

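The yellow key at (320,390) is plainly lower than green. The fingertip is over blue at (222,375). Pressing blue.

```bash
python3 -m pendant '[[[-0.001,0.0015,0],[0,0,0],1],[[-0.001,0.003,0],[0,0,0],1],[[-0.001,0.0045,0],[0,0,0],1]]'; python3 -m pendant '[[[0,0.0015,0],[0,0,0],1],[[0,0.003,0],[0,0,0],1],[[0,0.0045,0],[0,0,0],1],[[0,0.006,0],[0,0,0],1],[[0,0.0075,0],[0,0,0],1],[[0,0.009,0],[0,0,0],1],[[0,0.011,0],[0,0,0],1],[[0,0.0115,0],[0,0,0],1],[[0,0.0115,0],[0,0,0],1]]'
```

```text
clock: 11.35
tool_pos: [0.6184, 0.0739, 0.1605]
eef_rot: [-1.283, -1.087, 1.087]
wrist_force: [-0.6, 0.4, 2.0]
gripper_width: 0.006
clock: 12.1
tool_pos: [0.6185, 0.0739, 0.1492]
eef_rot: [-1.283, -1.087, 1.086]
wrist_force: [-0.7, 2.4, 4.2]
gripper_width: 0.003
```

```bash
python3 -m pendant '[[[0,-0.004,0],[0,0,0],1],[[0,-0.015,0],[0,0,0],1],[[0,-0.028,0],[0,0,0],1],[[0.015,-0.034,0],[0,0,0],1],[[0.04,-0.034,0],[0,0,0],1],[[0.068,-0.034,-0.001],[0,0,0],1],[[0.095,-0.034,-0.001],[0,0,0],1],[[0.115,-0.034,-0.001],[0,0,0],1],[[0.125,-0.03,-0.001],[0,0,0],1],[[0.125,-0.024,-0.001],[0,0,0],1]]'; python3 -m pendant '[[[0,0.003,0],[0,0,0],1],[[0,0.006,0],[0,0,0],1],[[0,0.008,0],[0,0,0],1]]'
python3 - <<'E'
from bench import r
import cv2
cv2.imwrite("pics/j_scene.png",cv2.resize(r.camera("scene")[120:300,300:480],(600,600),interpolation=3))
E
```

```text
clock: 12.93
tool_pos: [0.6401, 0.2003, 0.1734]
eef_rot: [-1.281, -1.091, 1.088]
wrist_force: [0.7, -0.2, -0.6]
gripper_width: 0.008
clock: 13.18
tool_pos: [0.6399, 0.1943, 0.1647]
eef_rot: [-1.285, -1.084, 1.085]
wrist_force: [-0.8, -0.1, -0.1]
gripper_width: 0.008
```

View pics/j_scene.png

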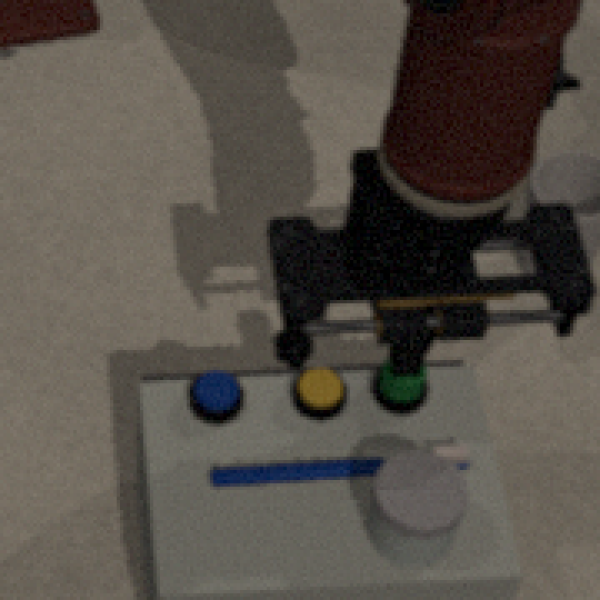

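Blue at (217,392) and yellow are both down, and the fingertip is over green at (405,370). Pressing green.

```bash
python3 -m pendant '[[[0.001,0.001,0],[0,0,0],1],[[0.001,0.0025,0],[0,0,0],1],[[0.001,0.004,0],[0,0,0],1]]'; python3 -m pendant '[[[0,0.0015,0],[0,0,0],1],[[0,0.003,0],[0,0,0],1],[[0,0.0045,0],[0,0,0],1],[[0,0.006,0],[0,0,0],1],[[0,0.0075,0],[0,0,0],1],[[0,0.009,0],[0,0,0],1],[[0,0.0105,0],[0,0,0],1],[[0,0.012,0],[0,0,0],1],[[0,0.012,0],[0,0,0],1]]'
```

```text
clock: 13.48
tool_pos: [0.6402, 0.1972, 0.1612]
eef_rot: [-1.283, -1.086, 1.085]
wrist_force: [0.0, 0.1, 0.5]
gripper_width: 0.007
clock: 14.23
tool_pos: [0.6402, 0.1973, 0.1491]
eef_rot: [-1.283, -1.086, 1.086]
wrist_force: [-0.6, -1.2, 2.6]
gripper_width: 0.006
```

```bash
python3 -m pendant '[[[0,-0.004,0],[0,0,0],1],[[0,-0.015,0],[0,0,0],1],[[0,-0.035,0],[0,0,0],1],[[0,-0.06,0],[0,0,0],1],[[0,-0.085,0.01],[0,0,0],1],[[0,-0.1,0.03],[0,0,0],1],[[0,-0.1,0.06],[0,0,0],1],[[0,-0.1,0.09],[0,0,0],1],[[0,-0.1,0.11],[0,0,0],1],[[0,-0.1,0.12],[0,0,0],1]]'; python3 -m pendant '[[[0.01,0,0.01],[0,0,0],1],[[0.04,0,0.03],[0,0,0],1],[[0.07,0,0.05],[0,0,0],1],[[0.1,0,0.07],[0,0,0],1],[[0.12,0,0.09],[0,0,0],1],[[0.13,0,0.1],[0,0,0],1],[[0.13,0,0.1],[0,0,0],1],[[0.13,0,0.1],[0,0,0],1]]'
python3 - <<'E'
from bench import r
import cv2
print(r.state()["wrist_force"],r.state()["tool_pos"])
t=r.camera("top"); cv2.imwrite("pics/k_topfull.png",t)
cv2.imwrite("pics/k_scene.png",cv2.resize(r.camera("scene")[120:300,300:480],(600,600),interpolation=3))
cv2.imwrite("pics/k_top.png",cv2.resize(t[150:300,200:350],(600,600),interpolation=3))
E
```

```text
clock: 15.07
tool_pos: [0.5196, 0.2185, 0.2501]
eef_rot: [-1.281, -1.088, 1.087]
wrist_force: [0.4, 0.3, -0.8]
gripper_width: 0.005
clock: 15.73
tool_pos: [0.4447, 0.3626, 0.2493]
eef_rot: [-1.283, -1.087, 1.087]
wrist_force: [0.5, -1.1, -0.3]
gripper_width: 0.003
[ 0.45779396 -1.14481206 -0.27079582] [0.44466142 0.36258012 0.24928181]
```

View pics/k_scene.png

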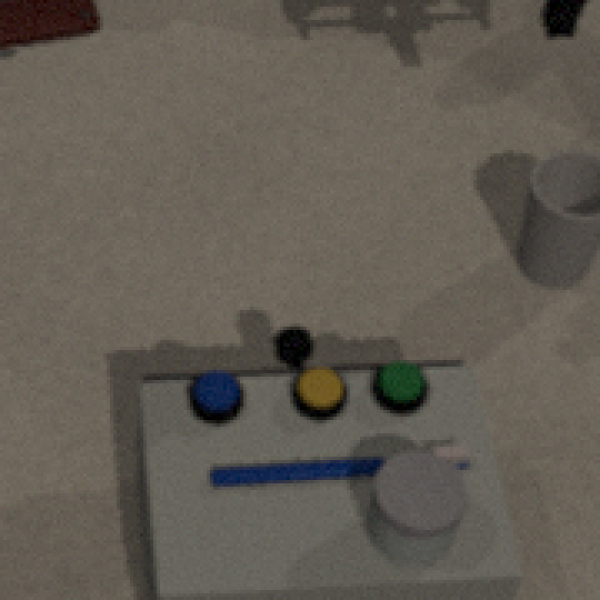

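View pics/k_topfull.png

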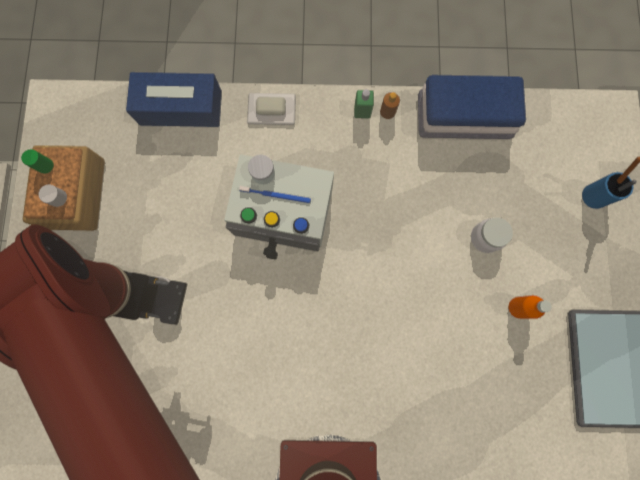

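View pics/k_top.png

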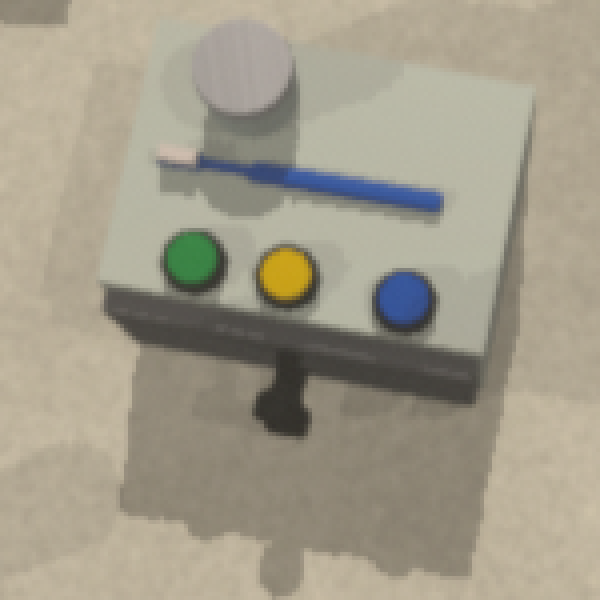

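Run:
```python
from bench import r
from h import *
s=r.camera("scene");import cv2
b=cv2.imread("pics/a_scene.png")
for n,sl in dict(jar=(slice(255,295),slice(405,442)),brush=(slice(255,268),slice(360,412)),tumbler=(slice(165,208),slice(453,488)),lotion=(slice(220,268),slice(108,145)),tub=(slice(280,330),slice(135,185))).items():
    print(n,float(np.abs(s[sl].astype(int)-b[sl]).mean()))
print(r.state()["clock"],np.abs(r.state()["joint_vel"]).max())
print(r.close_job())
```

```text
jar 3.691891891891892
brush 4.067061143984221
tumbler 3.6606866002214837
lotion 5.817192192192192
tub 4.4501333333333335
15.8833 0.0029493300567656018
the job is handed in; nothing more can be done
None
```

The drawer is shut and the yellow, blue and green keys are down, pressed in that order with closed fingertips. I handed the job in at about 15.9 s, with the arm still and clear of everything.

- **Drawer:** I pushed it in by the knob at no more than 36 mm/s, slowing to 12 mm/s for the last 11 mm. It reached its stop about 65 mm in, where the force rose to about 10 N and it moved no further. The last pictures show the panel under the roof's edge. I judged "fully shut" from that stop and the pictures, which could not show a gap of 1–2 mm.
- **Keys:** Each went about 11 mm down, well past the 4 mm needed, at about 4 N or less when read. That is below the roughly 7 N given for the bottom. The last picture shows all three down.
- **Everything else:** Comparing the first and last pictures, the jar, toothbrush, tumbler, lotion and cotton tub had not visibly moved. The difference was a little higher at the lotion (5.8 against 3.7–4.5), but it stands in the same place in the pictures. I did not check the tweezers and nipper after closing, since they are hidden inside; they lay low in the drawer before it was pushed in gently.

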